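Seat an offcut in the jig and lock it with the cam lever

TASK

Clamp the dark wooden offcut in the plywood jig without picking it up: with a fingertip, first push it lengthwise along the fence until its end touches the end stop. Then push the wooden cam lever clockwise (seen from above) with one finger, all the way round to its stop pin, so that the cam presses the offcut against the fence, and let go of everything. Leave the things lying around where they are.

Things in the scene. Friction and masses are not known exactly. Their poses are not given: they have to be found in the camera images.
- jig: Plywood jig fixed to the bench at varying place and yaw: board 190 (x) by 260 (y), 15 mm thick. Origin: centre of its underside, z up. The fence (20 mm thick, 230 long, 26 high above the board) runs along y, inner face at x = -65 mm; the end stop (50 x 20, 26 high) at its +y end has its inner face at y = +100 mm. The -y end of the channel is open.
- seat (a point): Where the offcut's origin must finally be (flat on the board, long side on the fence, end on the end stop). In the jig's frame (-42.5, 30, 15) mm; axes as the jig's.
- offcut: Dark mahogany offcut, 45 (x) by 140 (y) by 22 mm high, about 0.12 kg, loose on the jig's board (its top 37 mm above the bench) between fence and cam; starts 30 to 60 mm short of the end stop, 2 to 6 mm off the fence, within 0.04 rad of parallel to it. Origin: centre of its underside; z up.
- pivot (a point): On the lever's vertical hinge axis, 48 mm above the bench; in the jig's frame (16.5, 30, 48) mm; axes as the jig's. The bolt head here rises to 64 mm. A wooden eccentric disc (cam, 52 mm across, 17 to 39 mm above the bench) is fixed under the lever here and turns with it, pushing the offcut sideways to the fence.
- lever_tip (a point): Centre of the round end (26 mm across) of the wooden lever, 100 mm from the hinge axis, 48 mm above the bench. The lever is a straight bar 18 mm wide and 18 mm high (39 to 57 mm above the bench, free space down to the board under it), running from the hinge axis to this end, 113 mm in all.
- lever (a joint): Lever angle, rad. 0 = open: it points 0.35 rad anticlockwise (from above) of the jig's +x. Grows clockwise to 1.92 = locked: it points along the jig's -y, against an upright steel pin (10 mm thick, 57 mm above the bench, at (1, -30) mm in the jig's frame). Starts at 0 to 0.3. Light friction (1 to 2 N at its end), no spring, stays where left; the offcut adds little until the end.
- chalk: Flat piece of tailor's chalk, 40 x 45 x 9 mm, lying on the jig's board in its (+x, +y) corner. Origin: centre of its underside. Leave it.
- beeswax: Round brown cake of beeswax, 62 mm across, 22 mm high, lying on the bench. Leave it.
- spool: Spool of thread standing on the bench, 46 mm across, 55 mm high. Leave it.
- tape_measure: Round tape measure lying on the bench, 62 x 79 x 15 mm. Leave it.
- mallet: Wooden mallet lying on the bench, 231 mm long, 60 mm high. Leave it.
Mind the look-alikes: they are no part of the job. What is shaped like the offcut but turquoise is not meant.

How it is judged:
By the outcome, as a careful person would: the job done as asked, in the order asked, and still so for the second after the job is handed in, with the robot touching nothing.
It also fails if it takes over 48 s, if anything falls off the work surface, if the arm or the gripper's body presses on something with over 40 N, if the wrist force passes 120 N, or if a joint passes its speed limit or range.

ROBOT

A 6-joint arm with a two-finger parallel gripper is mounted at the origin on the work surface; the furniture and walls round the work are solid. World frame = base frame: x ahead of the robot, y to its left, z up, the work surface at z = 0. Lengths are in m, angles in rad, forces in N, time in s.
With the tool pointing down it reaches from about 0.25 to 0.725 m from the base axis. Payload 4 kg.
Tool frame: the origin (TCP) lies where the fingers leave the gripper's body, on its centre line; the fingertips stand 73 mm ahead of it and the grasp point (between the pads) lies 54 mm ahead of it (bot.tip_reach is the z of the fingertips in the tool frame, in m); z points along the fingers, x is the direction in which the jaws open and shut, and the axes are right-handed (so a half turn about z gives the same grasp; the last joint's range is limited). The gripper opens to 85 mm and grips with 20 to 120 N. Pads are 22 mm wide; open, the fingers measure 114 mm over their backs; the gripper's body (76 mm by 85 mm) begins 54 mm behind the grasp point. The pads swing forward as they close: fully open they stand 13 mm farther back than shut.
Start: joints at [-1.237, 0.241, 0.005, 1.335, 0, 1.571], TCP at [0.164, -0.472, 0.304] pointing down, gripper open.
Joint ranges: [-2.72, 2.72], [-1.05, 1.87], [-1.09, 1.28], [-1.99, 2.15], [-1.42, 1.44], [-3.14, 3.14]. Speed limits (rad/s): [2.79, 2.79, 3.14, 3.14, 3.14, 3.14].

INTERFACE

Orientations are given as a unit quaternion [x, y, z, w].
In Python, from workcell import bot, vision, job_done gives the robot as it stands.
- The arm moves only by the tool drive_tool, never from a script. Its argument "steps" is one flat list of numbers, 7 for each row, row after row: the shift along the tool's x, y, z in m, then the turn, a rotation vector about the tool's x, y, z in degrees, then the closure, from -1 (fully open) to 1 (shut). A call has 1 to 8 rows; each row shifts and turns the commanded pose from where the row before left it, along the tool's axes as they then stand; what a row does not reach is not made up. A row lasts 1/12 s, in which the tool goes at most 41.7 mm and 7.16 degrees, less where a joint would pass 70% of its speed; a pose out of reach is approached as far as the arm can. A call is refused whole if a number of a shift passes 0.0417 or a number of a turn 7.16, either way. A call with a gripper value outside its range is refused whole. The fingers move at their own pace and stop on an object; the grip force is fixed at half the most. Time passes only in rows, so rows that do not move let the fingers close. It gives the time, the measured TCP pose, the force and the opening at its end, in the units of the state.
- bot.get_obs(): the state, without advancing time (a new reading comes with each control period).
- vision.camera(name): name is "scene" or "top" or "wrist"; returns (picture, depth): 420x560x3 uint8, red, green, blue; 420x560 float32, m along the optical axis (not along the pixel's ray), 0 where there is no reading.
- vision.camera_model(name): a dict with "mtx" (3x3 intrinsics, pixels), "D" ([k1, k2, p1, p2, k3] as OpenCV has them; the pictures are not rectified), "rvec" (rotation vector, rad) and "tvec" (3), from world to camera coordinates, as OpenCV has them. Camera axes: x right, y down, z forward; pixel columns grow to the right and rows downward; lengths in m; the calibration is good to about 2 mm. A picture is of the moment at which its call begins: read the wrist's pose just before it. camera_model takes no time and is no camera call; for the wrist camera it gives the pose at the moment of the call.
- job_done(): hands the job in, once; it reports no verdict.
The state is a dict: "clock": time; "joint_pos": joint angles; "joint_vel": joint speeds; "tau": joint torques, N m; "eef_pos": TCP position; "tool_rot": TCP orientation; "ft_force": force on the tool from outside, world axes, zero at the start; "ft_torque": the same for the moment, N m; "grip_width": finger opening in m.
Only numpy, scipy, OpenCV 4.12 (cv2) and the standard library are available. Lean on these libraries where they do the work, as an engineer would, in place of code of your own. Each camera call takes 0.05 s, during which the arm holds its last target.

## Working session

There is one attempt and no reset: what is moved stays moved. The work goes in short steps, Python scripts to look and compute and a tool call to move; the robot and the scene stay as the last step left them, time stands still between calls to the robot, and variables do not carry over. Pictures are saved under pics/ and viewed, and the job is handed in when it is done.

Besides the shell and the picture viewer there is one more tool, called after "Request:" by a JSON object that holds its "name" and its "arguments". drive_tool: Moves the arm, as the interface text tells. Its arguments: {"type":"object","properties":{"steps":{"type":"array"}},"required":["steps"]}

```bash
mkdir -p pics; ls; python3 - <<'E'
from workcell import bot, vision
import cv2,numpy as np
o=bot.get_obs(); print(o['clock'],o['eef_pos'],o['tool_rot'],o['grip_width'],bot.tip_reach)
for n in ['top','scene']:
    p,d=vision.camera(n); m=vision.camera_model(n)
    np.savez(f'pics/{n}0.npz',p=p,d=d,**{k:np.array(v) for k,v in m.items()})
    cv2.imwrite(f'pics/{n}0.png',p[:,:,::-1]); print(n,m)
E
```

```text
pics
0.0 [ 0.16365966 -0.47193719  0.30300063] [ 8.14755550e-01 -5.79803645e-01 -8.73952556e-04 -6.03172296e-04] 0.08492607934419567 0.0726
top {'mtx': array([[391.54155649,   0.        , 284.98892842],
       [  0.        , 391.54155649, 208.31554043],
       [  0.        ,   0.        ,   1.        ]]), 'D': array([0.02639379, 0.        , 0.        , 0.        , 0.        ]), 'rvec': array([ 2.14111508, -2.12132159,  0.20815095]), 'tvec': array([-0.08602904,  0.4817817 ,  1.30175441])}
scene {'mtx': array([[441.83433234,   0.        , 278.27672699],
       [  0.        , 441.83433234, 210.98584976],
       [  0.        ,   0.        ,   1.        ]]), 'D': array([-0.09997306,  0.        ,  0.        ,  0.        ,  0.        ]), 'rvec': array([ 1.14836313, -1.98909904,  1.26794368]), 'tvec': array([0.1641112 , 0.26466249, 1.41127662])}
```

View pics/top0.png

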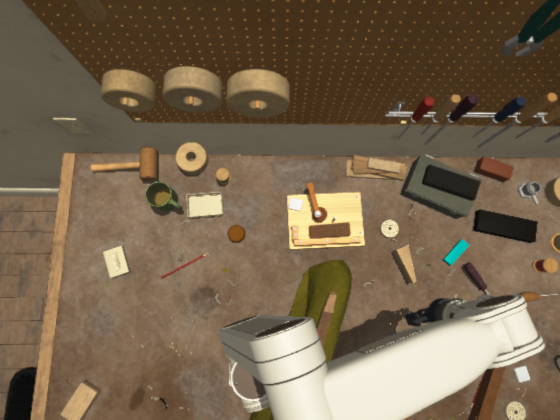

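View pics/scene0.png

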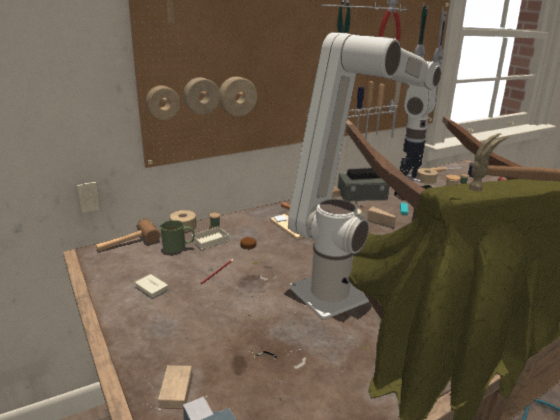

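The top view shows the jig at about (326,220), the dark offcut at (329,230), the lever from (319,214) to (311,187) and the chalk at (295,203). The turquoise look-alike is at (456,252), and other dark blocks are at (505,226) and (495,168). Next I'll take a close crop and measure.

```bash
cat > h.py <<'E'
import cv2,numpy as np
def load(f): return np.load(f)
def pix2w(z,u,v,h=None):
    R=cv2.Rodrigues(z['rvec'])[0]; t=z['tvec']
    n=cv2.undistortPoints(np.array([[[u,v]]],float),z['mtx'],z['D'])[0,0]
    r=R.T@np.array([n[0],n[1],1]); c=-R.T@t
    if h is None:
        return c+r*z['d'][int(round(v)),int(round(u))]
    return c+r*(h-c[2])/r[2]
def w2pix(z,P): return cv2.projectPoints(np.array(P,float).reshape(-1,3),z['rvec'],z['tvec'],z['mtx'],z['D'])[0][:,0]
E
python3 - <<'E'
from h import *
z=load('pics/top0.npz')
c=z['p'][180:260,275:380,::-1]
cv2.imwrite('pics/crop0.png',cv2.resize(c,None,fx=7,fy=7,interpolation=cv2.INTER_CUBIC))
for n,u,v in [('chalk',295,203),('pivot',318,213),('board',345,205),('off',330,230),('bench',330,262),('fence',320,243)]:
    print(n,pix2w(z,u,v))
E
```

```text
chalk [ 0.50587539 -0.11673537  0.02298497]
pivot [ 0.46391955 -0.19310983  0.06469024]
board [ 0.50231569 -0.29355927  0.01413469]
off [ 0.41050538 -0.23700269  0.03324578]
bench [ 0.30064041 -0.23330265  0.05094429]
fence [ 0.36465452 -0.20135627  0.04182065]
```

View pics/crop0.png

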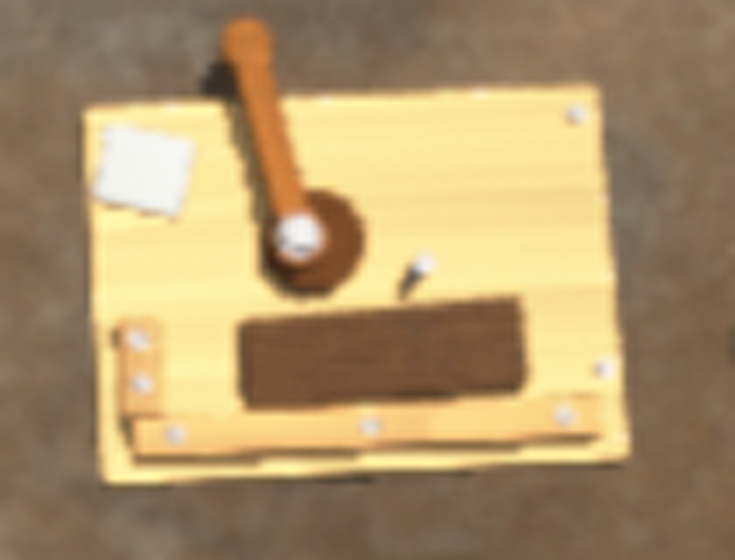

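```bash
cat >> h.py <<'E'
def jigfit(W,J):
    W=np.array(W)[:,:2];J=np.array(J)[:,:2]
    wc,jc=W.mean(0),J.mean(0); H=(J-jc).T@(W-wc)
    a=np.arctan2(H[0,1]-H[1,0],H[0,0]+H[1,1])
    R=np.array([[np.cos(a),-np.sin(a)],[np.sin(a),np.cos(a)]])
    t=wc-R@jc; return a,R,t,(W-(J@R.T+t))
E
python3 - <<'E'
from h import *
z=load('pics/top0.npz')
f=lambda x,y,h: pix2w(z,(x+.5)/7-.5+275,(y+.5)/7-.5+180,h)
W=[f(85,107,.015),f(598,87,.015),f(630,460,.015),f(104,484,.015)]
J=[(95,130),(95,-130),(-95,-130),(-95,130)]
a,R,t,r=jigfit(W,J); print('yaw',a,'t',t);print(r*1000)
inv=lambda P: (R.T@(np.array(P)[:2]-t)*1000).round(1)
print('pivot',inv(f(298,236,.064)),'exp 16.5,30')
print('pin',inv(f(425,263,.057)),'exp 1,-30')
print('tip',inv(f(246,42,.057)))
for n,p in dict(ofTL=(240,322),ofTR=(521,297),ofBR=(526,390),ofBL=(246,408)).items(): print(n,inv(f(*p,.037)))
print('fence end corner -y',inv(f(600,395,.041)), 'stop',inv(f(158,320,.041)),inv(f(158,412,.041)))
E
```

```text
yaw 0.05420074409350422 t [ 0.44839073 -0.22296914]
[[ -87729.71152063 -134820.28000908]
 [-101801.82859313  124537.91878742]
 [  87730.30222365  134820.29174674]
 [ 101801.23789011 -124537.93052508]]
pivot [16.4 31.9] exp 16.5,30
pin [  1.6 -29.7] exp 1,-30
tip [115.4  50.8]
ofTL [-20.6  60.1]
ofTR [-14.3 -78.7]
ofBR [-60.2 -77.6]
ofBL [-62.9  59.6]
fence end corner -y [ -64.6 -112.7] stop [-18.4 100.4] [-63.4 102.8]
```

```bash
cat >> h.py <<'E'
from scipy.spatial.transform import Rotation as Ro
YAW=0.0542;T=np.array([.4484,-.2230])
RJ=np.array([[np.cos(YAW),-np.sin(YAW)],[np.sin(YAW),np.cos(YAW)]])
def rel(bot,jx,jy,ztip):
    "tip target in jig mm xy, ztip mm above bench"
    o=bot.get_obs(); R=Ro.from_quat(o['tool_rot']); Rm=R.as_matrix(); p=o['eef_pos']
    tip=p+Rm[:,2]*.0726
    print('t',round(o['clock'],2),'tip jig',(RJ.T@(tip[:2]-T)*1000).round(1),'z',round(tip[2]*1000,1),'F',np.round(o['ft_force'],1),'w',round(o['grip_width'],4))
    g=np.r_[T+RJ@np.array([jx,jy])/1000,ztip/1000]
    x=np.array([RJ@[0,-1],RJ@[-1,0]]) 
    Rt=np.array([[x[0,0],x[1,0],0],[x[0,1],x[1,1],0],[0,0,-1.]])
    rv=(R.inv()*Ro.from_matrix(Rt)).as_rotvec(degrees=True)
    print('world tgt',g,'shift tool mm',(Rm.T@(g-tip)*1000).round(1),'turn deg',rv.round(2),'| shift in aligned axes',(Rt.T@(g-tip)*1000).round(1))
E
python3 -c "
from h import *
from workcell import bot
rel(bot,-40,-108,110)"
```

```text
t 0.1 tip jig [-297.8 -233.1] z 230.5 F [-0.5 -0.3  0.2] w 0.0857
world tgt [ 0.41430947 -0.33300834  0.11      ] shift tool mm [ -48.8 -282.3  120.6] turn deg [ 0.02  0.11 16.02] | shift in aligned axes [-125.1 -257.8  120.5]
```

Request:
{"name": "drive_tool", "arguments": {"steps": [0,0,0,0,0,7,1,0,0,0,0,0,7,1,0,0,0,0,0,2,1,-0.016,-0.032,0,0,0,0,1,-0.016,-0.032,0,0,0,0,1,-0.016,-0.032,0,0,0,0,1,-0.016,-0.032,0,0,0,0,1,-0.016,-0.032,0,0,0,0,1]}}

```text
clock: 0.77
eef_pos: [0.3202, -0.3827, 0.3035]
tool_rot: [0.726, -0.688, -0.0, -0.0]
ft_force: [0.5, -0.5, 0.3]
grip_width: -0.0001
```

Request:
{"name": "drive_tool", "arguments": {"steps": [-0.015,-0.032,0,0,0,0,1,-0.015,-0.033,0,0,0,0,1,-0.015,-0.033,0,0,0,0,1,0,0,0.03,0,0,0,1,0,0,0.03,0,0,0,1,0,0,0.03,0,0,0,1,0,0,0.03,0,0,0,1,0,0,0,0,0,0,1]}}

```text
clock: 1.43
eef_pos: [0.4114, -0.3306, 0.1774]
tool_rot: [0.726, -0.687, -0.006, 0.001]
ft_force: [-1.0, 1.2, -0.6]
grip_width: 0.0005
```

```bash
python3 -c "
from h import *
from workcell import bot,vision
rel(bot,-40,-108,22)
for n in ['top','wrist']:
    p,d=vision.camera(n); m=vision.camera_model(n)
    np.savez(f'pics/{n}1.npz',p=p,d=d,**{k:np.array(v) for k,v in m.items()})
    if n=='top': p=cv2.resize(p[170:270,260:400],None,fx=5,fy=5,interpolation=2)
    cv2.imwrite(f'pics/{n}1.png',p[:,:,::-1])
"
```

```text
t 1.43 tip jig [ -43.5 -104.8] z 104.9 F [-1.   1.2 -0.6] w 0.0005
world tgt [ 0.41430947 -0.33300834  0.022     ] shift tool mm [ 3.9 -4.3 82.8] turn deg [0.56 0.5  0.05] | shift in aligned axes [ 3.2 -3.5 82.9]
```

View pics/wrist1.png

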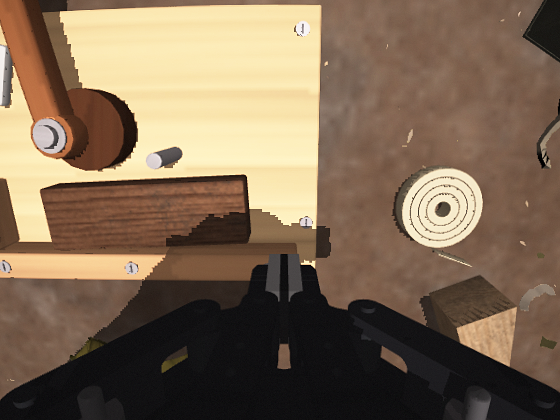

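View pics/top1.png

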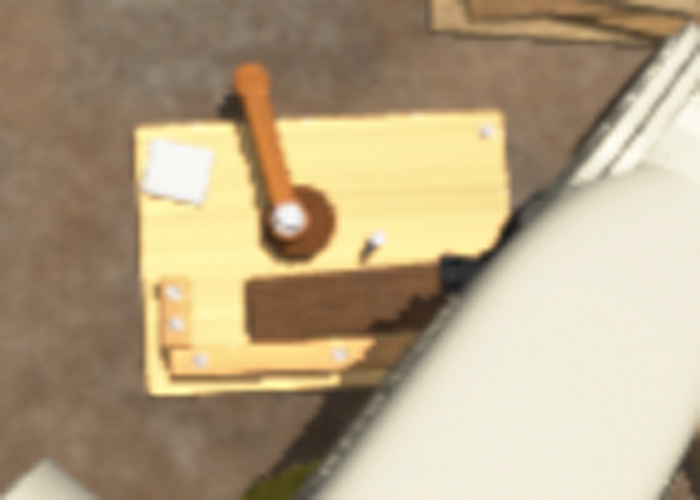

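```bash
python3 -c "
from h import *
z=load('pics/wrist1.npz')
f=lambda n,u,v,h:print(n,(RJ.T@(pix2w(z,u,v,h)[:2]-T)*1000).round(1))
f('pivot 16.5,30',46,136,.064);f('pin 1,-30',178,155,.057);f('off TR',247,177,.037);f('off TL',42,191,.037);f('board corner 95,-130',321,6,.015)
f('off BR',249,241,.037)
f('off TR board',247,177,.037)
"
```

```text
pivot 16.5,30 [20.8 27.8]
pin 1,-30 [  8.4 -45.7]
off TR [ -8.2 -83.5]
off TL [-17.1  57.1]
board corner 95,-130 [  98.9 -131.3]
off BR [-52.7 -83.5]
off TR board [ -8.2 -83.5]
```

Request:
{"name": "drive_tool", "arguments": {"steps": [0.003,-0.003,0.025,0,0,0,1,0,0,0.025,0,0,0,1,0,0,0.02,0,0,0,1,0,0,0.005,0,0,0,1,0,0,0,0,0,0,1,0,0,0,0,0,0,1]}}

```text
clock: 2.03
eef_pos: [0.4188, -0.3373, 0.1109]
tool_rot: [0.726, -0.688, 0.002, -0.0]
ft_force: [0.6, -0.2, 0.5]
grip_width: 0.0003
```

```bash
python3 -c "
from h import *
from workcell import bot,vision
rel(bot,-40,-54,24)
"
```

```text
t 2.03 tip jig [ -35.6 -112.7] z 38.3 F [ 0.6 -0.2  0.5] w 0.0003
world tgt [ 0.41138411 -0.27908764  0.024     ] shift tool mm [-58.7   4.5  14.2] turn deg [-0.13 -0.12  0.01] | shift in aligned axes [-58.7   4.4  14.3]
```

Request:
{"name": "drive_tool", "arguments": {"steps": [0,0.004,0.007,0,0,0,1,0,0,0.007,0,0,0,1,0,0,0,0,0,0,1,-0.01,0,0,0,0,0,1,-0.008,0,0,0,0,0,1,-0.005,0,0,0,0,0,1,0,0,0,0,0,0,1]}}

```text
clock: 2.62
eef_pos: [0.4123, -0.312, 0.095]
tool_rot: [0.727, -0.687, -0.0, -0.0]
ft_force: [-0.5, 0.9, -0.4]
grip_width: 0.0001
```

```bash
python3 -c "
from h import *
from workcell import bot,vision
rel(bot,-40,-54,24)
"
```

```text
t 2.62 tip jig [-40.9 -86.9] z 22.4 F [-0.5  0.9 -0.4] w 0.0001
world tgt [ 0.41138411 -0.27908764  0.024     ] shift tool mm [-32.9  -0.9  -1.5] turn deg [0.03 0.05 0.11] | shift in aligned axes [-32.9  -0.9  -1.6]
```

Request:
{"name": "drive_tool", "arguments": {"steps": [-0.004,0,0,0,0,0,1,-0.004,0,0,0,0,0,1,-0.004,0,0,0,0,0,1,-0.004,0,0,0,0,0,1,-0.003,0,0,0,0,0,1,0,0,0,0,0,0,1,0,0,0,0,0,0,1]}}

```text
clock: 3.2
eef_pos: [0.4115, -0.2942, 0.0949]
tool_rot: [0.726, -0.687, -0.0, -0.0]
ft_force: [0.7, 0.2, -0.4]
grip_width: -0.0001
```

```bash
cat > look.py <<'E'
import sys
from h import *
from workcell import bot,vision
k=sys.argv[1]
rel(bot,*map(float,sys.argv[2:5]))
out=[]
for n in sys.argv[5].split(','):
    m=vision.camera_model(n); p,d=vision.camera(n)
    np.savez(f'pics/{n}{k}.npz',p=p,d=d,**{q:np.array(v) for q,v in m.items()})
    if n=='top': p=cv2.resize(p[175:260,270:380],None,fx=7,fy=7,interpolation=2)
    cv2.imwrite(f'pics/{n}{k}.png',p[:,:,::-1])
E
python3 look.py 2 -40 -54 24 wrist
```

```text
t 3.2 tip jig [-40.7 -69. ] z 22.3 F [ 0.7  0.2 -0.4] w -0.0001
world tgt [ 0.41138411 -0.27908764  0.024     ] shift tool mm [-15.   -0.8  -1.7] turn deg [-0.    0.04  0.04] | shift in aligned axes [-15.   -0.7  -1.7]
```

View pics/wrist2.png

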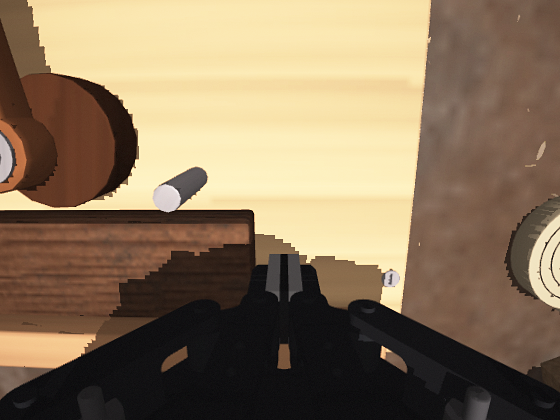

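Request:
{"name": "drive_tool", "arguments": {"steps": [-0.003,0,0,0,0,0,1,-0.003,0,0,0,0,0,1,-0.003,0,0,0,0,0,1,-0.002,0,0,0,0,0,1,-0.002,0,0,0,0,0,1,0,0,0,0,0,0,1,0,0,0,0,0,0,1]}}

```text
clock: 3.83
eef_pos: [0.4107, -0.2813, 0.0949]
tool_rot: [0.726, -0.687, -0.0, -0.0]
ft_force: [-0.2, -0.2, -0.5]
grip_width: -0.0002
```

Request:
{"name": "drive_tool", "arguments": {"steps": [-0.0015,0,0,0,0,0,1,-0.0015,0,0,0,0,0,1,0,0,0,0,0,0,1]}}

```text
clock: 4.08
eef_pos: [0.4107, -0.2787, 0.095]
tool_rot: [0.726, -0.688, 0.0, 0.0]
ft_force: [-0.5, -0.4, -0.9]
grip_width: 0.0
```

```bash
python3 look.py 3 -40 -54 24 wrist,top
```

```text
t 4.08 tip jig [-40.6 -53.6] z 22.4 F [-0.5 -0.4 -0.9] w 0.0
world tgt [ 0.41138411 -0.27908764  0.024     ] shift tool mm [ 0.4 -0.6 -1.6] turn deg [-0.01 -0.03  0.02] | shift in aligned axes [ 0.4 -0.6 -1.6]
```

View pics/top3.png

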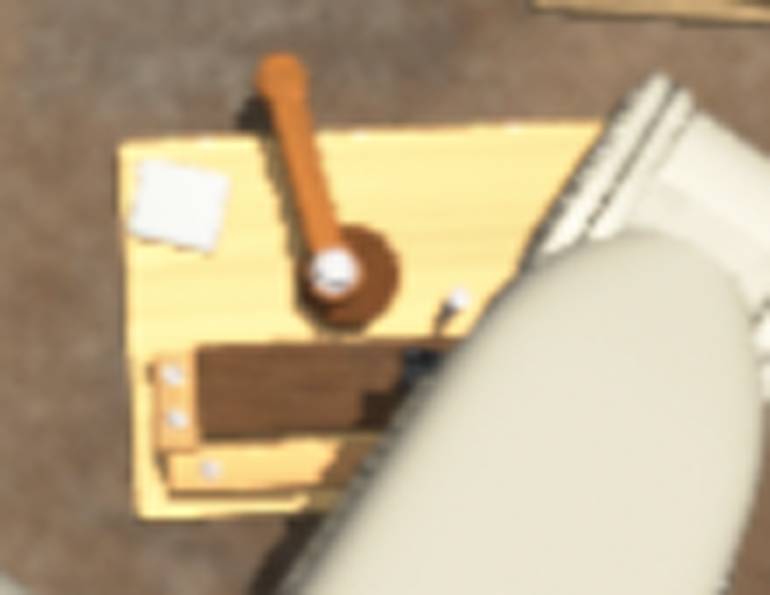

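View pics/wrist3.png

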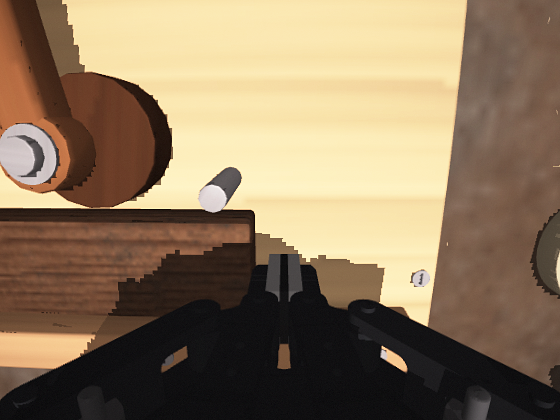

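Request:
{"name": "drive_tool", "arguments": {"steps": [-0.001,0,0,0,0,0,1,-0.001,0,0,0,0,0,1,0,0,0,0,0,0,1,0,0,0,0,0,0,1]}}

```text
clock: 4.52
eef_pos: [0.4114, -0.2782, 0.0955]
tool_rot: [0.726, -0.688, 0.002, 0.001]
ft_force: [0.3, -5.3, 0.4]
grip_width: -0.0001
```

Request:
{"name": "drive_tool", "arguments": {"steps": [-0.001,0,0,0,0,0,1,0,0,0,0,0,0,1,0,0,0,0,0,0,1]}}

```text
clock: 4.77
eef_pos: [0.4117, -0.278, 0.0958]
tool_rot: [0.726, -0.688, 0.003, 0.001]
ft_force: [0.4, -8.2, 0.1]
grip_width: 0.0003
```

Request:
{"name": "drive_tool", "arguments": {"steps": [-0.001,0,0,0,0,0,1,0,0,0,0,0,0,1,0,0,0,0,0,0,1]}}

```text
clock: 5.02
eef_pos: [0.4119, -0.2778, 0.0961]
tool_rot: [0.726, -0.688, 0.004, 0.002]
ft_force: [0.9, -9.0, -1.1]
grip_width: -0.0003
```

Request:
{"name": "drive_tool", "arguments": {"steps": [0.012,0,0,0,0,0,1,0.003,0,0,0,0,0,1,0,0,0.0,0,0,0,1,0,0,-0.03,0,0,0,1,0,0,-0.03,0,0,0,1,0,0,-0.03,0,0,0,1,0,0,0,0,0,0,1]}}

```text
clock: 5.6
eef_pos: [0.4136, -0.2909, 0.1903]
tool_rot: [0.726, -0.687, 0.004, -0.001]
ft_force: [1.8, -0.2, 0.7]
grip_width: 0.0001
```

```bash
python3 look.py 4 89 77 100 wrist
python3 - <<'E'
from h import *
r=78
ph=np.linspace(.2,-np.pi/2,25)
P=[]
for f in ph:
    n=np.array([-np.sin(f),np.cos(f)]); d=9+11*abs(n[0])+12.5*abs(n[1])
    P.append(np.array([16.5,30])+r*np.array([np.cos(f),np.sin(f)])+d*n)
P=np.array(P); print(P[[0,-1]].round(1))
D=np.diff(P,axis=0); print(np.c_[-D[:,1],-D[:,0]].round(1).tolist())
E
```

```text
t 5.6 tip jig [-37.9 -66.2] z 117.7 F [ 1.8 -0.2  0.7] w 0.0001
world tgt [ 0.53309795 -0.14129163  0.1       ] shift tool mm [-143.3 -126.8   18. ] turn deg [-0.43 -0.27  0.03] | shift in aligned axes [-143.2 -126.9   17.7]
[[ 88.3  68.5]
 [ 36.5 -48. ]]
[[6.0, -2.7], [6.3, -2.2], [6.1, -1.7], [5.1, -1.3], [5.2, -1.0], [5.4, -0.6], [5.5, -0.3], [5.6, 0.1], [5.7, 0.6], [5.7, 1.0], [5.7, 1.5], [5.7, 1.9], [5.6, 2.4], [5.4, 2.9], [5.3, 3.3], [5.0, 3.8], [4.8, 4.2], [4.5, 4.7], [4.1, 5.1], [3.7, 5.4], [3.3, 5.8], [2.8, 6.1], [2.3, 6.4], [1.8, 6.6]]
```

View pics/wrist4.png

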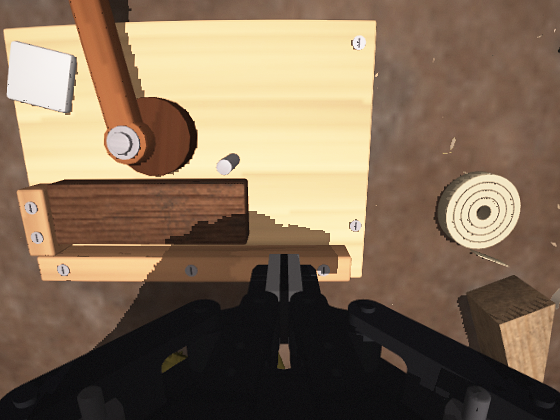

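The offcut's end (x≈50) meets the end stop, and its long side is a few mm off the fence. Next is the lever.

Request:
{"name": "drive_tool", "arguments": {"steps": [-0.029,-0.026,0,0,0,0,1,-0.029,-0.026,0,0,0,0,1,-0.029,-0.026,0,0,0,0,1,-0.028,-0.025,0,0,0,0,1,-0.028,-0.024,0,0,0,0,1,0,0,0,0,0,0,1,0,0,0,0,0,0,1]}}

```text
clock: 6.23
eef_pos: [0.5302, -0.1376, 0.1831]
tool_rot: [0.728, -0.686, -0.002, 0.001]
ft_force: [-0.9, -0.5, 0.0]
grip_width: -0.0001
```

```bash
python3 look.py 5 89 77 36 wrist
```

```text
t 6.23 tip jig [86.  80.9] z 110.5 F [-0.9 -0.5  0. ] w -0.0001
world tgt [ 0.53309795 -0.14129163  0.036     ] shift tool mm [ 4.  -3.2 74.5] turn deg [0.18 0.08 0.26] | shift in aligned axes [ 3.9 -3.  74.5]
```

View pics/wrist5.png

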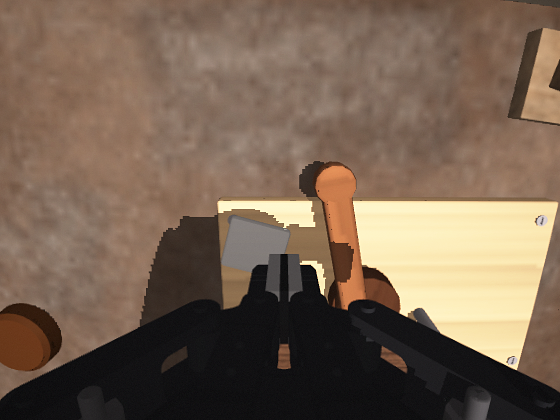

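Request:
{"name": "drive_tool", "arguments": {"steps": [0.002,-0.003,0.02,0,0,0,1,0,0,0.02,0,0,0,1,0,0,0.02,0,0,0,1,0,0,0.012,0,0,0,1,0,0,0,0,0,0,1,0,0,0,0,0,0,1,0,0,0,0,0,0,1]}}

```text
clock: 6.87
eef_pos: [0.5331, -0.1427, 0.1134]
tool_rot: [0.726, -0.688, 0.0, -0.0]
ft_force: [0.1, 0.6, 0.6]
grip_width: 0.0
```

```bash
python3 look.py 6 88 68.5 37 top
```

```text
t 6.87 tip jig [88.9 75.6] z 40.8 F [0.1 0.6 0.6] w 0.0
world tgt [ 0.53255989 -0.14983332  0.037     ] shift tool mm [7.1 0.9 3.8] turn deg [-0.02 -0.01 -0.07] | shift in aligned axes [7.1 0.9 3.8]
```

View pics/top6.png

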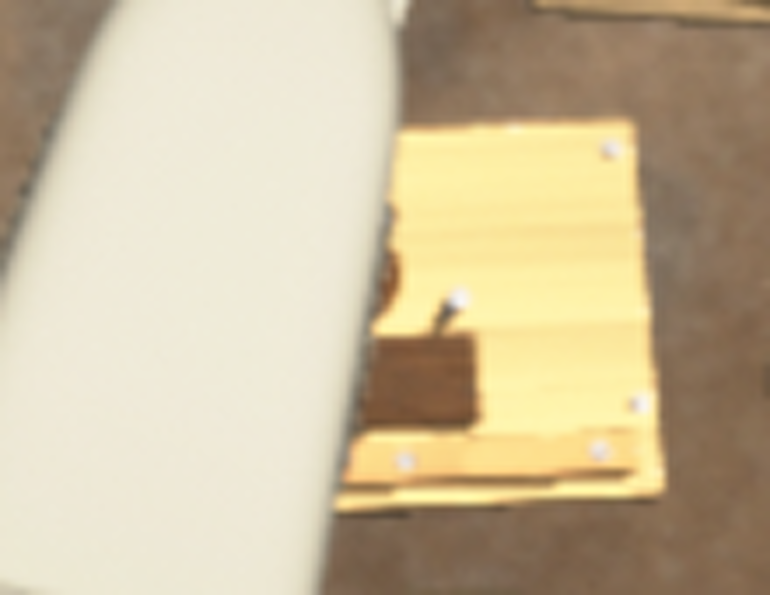

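Request:
{"name": "drive_tool", "arguments": {"steps": [0.004,0,0.004,0,0,0,1,0.003,0,0,0,0,0,1,0.006,-0.0025,0,0,0,0,1,0.006,-0.002,0,0,0,0,1,0.006,-0.002,0,0,0,0,1,0.005,-0.001,0,0,0,0,1,0.005,-0.001,0,0,0,0,1,0.0055,-0.0005,0,0,0,0,1]}}

```text
clock: 7.58
eef_pos: [0.5446, -0.1821, 0.1087]
tool_rot: [0.726, -0.688, -0.0, -0.0]
ft_force: [-0.9, 2.3, -1.2]
grip_width: -0.0002
```

Request:
{"name": "drive_tool", "arguments": {"steps": [0.0055,0,0,0,0,0,1,0.0055,0,0,0,0,0,1,0.0055,0.0005,0,0,0,0,1,0.0055,0.001,0,0,0,0,1,0.0055,0.0015,0,0,0,0,1,0.0055,0.002,0,0,0,0,1,0,0,0,0,0,0,1]}}

```text
clock: 8.17
eef_pos: [0.5412, -0.2163, 0.109]
tool_rot: [0.726, -0.688, 0.0, 0.0]
ft_force: [0.1, 0.7, -0.5]
grip_width: -0.0002
```

```bash
python3 look.py 7 87 -2 37 wrist
```

```text
t 8.17 tip jig [93.   1.6] z 36.4 F [ 0.1  0.7 -0.5] w -0.0002
world tgt [ 0.53538059 -0.22028397  0.037     ] shift tool mm [ 3.6  6.  -0.6] turn deg [-0.02 -0.06 -0.05] | shift in aligned axes [ 3.6  6.  -0.6]
```

View pics/wrist7.png

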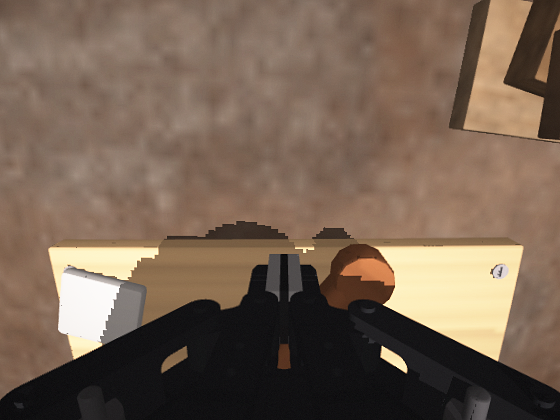

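Request:
{"name": "drive_tool", "arguments": {"steps": [0.0065,0.0025,0,0,0,0,1,0.0055,0.003,0,0,0,0,1,0.005,0.0035,0,0,0,0,1,0.005,0.004,0,0,0,0,1,0.005,0.004,0,0,0,0,1,0.0045,0.0045,0,0,0,0,1,0.004,0.005,0,0,0,0,1,0.004,0.0055,0,0,0,0,1]}}

```text
clock: 8.88
eef_pos: [0.5131, -0.253, 0.1088]
tool_rot: [0.727, -0.687, -0.001, -0.005]
ft_force: [9.1, 14.0, -2.3]
grip_width: -0.0001
```

```bash
python3 look.py 8 36.5 -48 37 wrist
```

```text
t 8.88 tip jig [ 63.4 -32.8] z 36.2 F [ 9.1 14.  -2.3] w -0.0001
world tgt [ 0.48744673 -0.26895218  0.037     ] shift tool mm [15.1 27.  -1.1] turn deg [-0.31  0.49  0.18] | shift in aligned axes [15.2 26.9 -0.8]
```

View pics/wrist8.png

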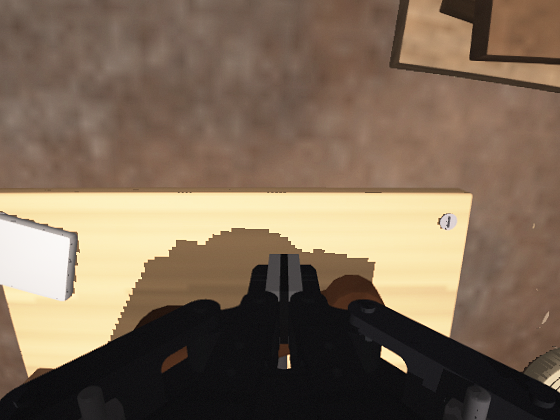

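Request:
{"name": "drive_tool", "arguments": {"steps": [0,0,0,0,0,0,1,0,0,0,0,0,0,1,0,0,0,0,0,0,1]}}

```text
clock: 9.18
eef_pos: [0.5126, -0.2546, 0.1088]
tool_rot: [0.727, -0.687, -0.0, -0.003]
ft_force: [5.1, 8.2, -2.2]
grip_width: 0.0001
```

```bash
python3 look.py 9 36.5 -48 37 scene,top
```

```text
t 9.18 tip jig [ 62.6 -34.7] z 36.2 F [ 5.1  8.2 -2.2] w 0.0001
world tgt [ 0.48744673 -0.26895218  0.037     ] shift tool mm [13.2 26.2 -0.9] turn deg [-0.18  0.23  0.11] | shift in aligned axes [13.3 26.1 -0.8]
```

View pics/top9.png

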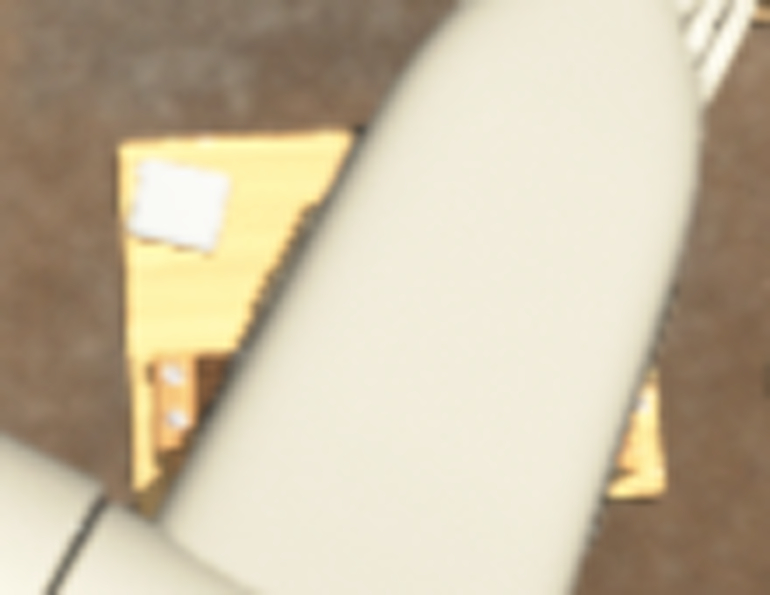

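Request:
{"name": "drive_tool", "arguments": {"steps": [0.0035,0.0055,0,0,0,0,1,0,0,0,0,0,0,1,0.003,0.006,0,0,0,0,1,0,0,0,0,0,0,1]}}

```text
clock: 9.62
eef_pos: [0.5014, -0.2625, 0.109]
tool_rot: [0.726, -0.687, 0.0, -0.002]
ft_force: [4.2, 4.0, -1.4]
grip_width: -0.0001
```

```bash
python3 look.py 10 36.5 -48 37 wrist
```

```text
t 9.62 tip jig [ 51.  -42.2] z 36.4 F [ 4.2  4.  -1.4] w -0.0001
world tgt [ 0.48744673 -0.26895218  0.037     ] shift tool mm [ 5.8 14.5 -0.7] turn deg [-0.21  0.14  0.08] | shift in aligned axes [ 5.8 14.5 -0.6]
```

Request:
{"name": "drive_tool", "arguments": {"steps": [0.003,0.006,0,0,0,0,1,0.0015,0.004,0,0,0,0,1,0,0,0,0,0,0,1,0,0,0,0,0,0,1]}}

```text
clock: 10.0
eef_pos: [0.4914, -0.2687, 0.1093]
tool_rot: [0.726, -0.688, 0.001, -0.001]
ft_force: [4.0, 3.3, -1.8]
grip_width: -0.0002
```

Request:
{"name": "drive_tool", "arguments": {"steps": [0.001,0.003,0,0,0,0,1,0,0.002,0,0,0,0,1,0,0,0,0,0,0,1,0,0,0,0,0,0,1]}}

```text
clock: 10.33
eef_pos: [0.4888, -0.2694, 0.1095]
tool_rot: [0.727, -0.687, 0.002, -0.003]
ft_force: [9.1, 5.6, -4.3]
grip_width: -0.0
```

```bash
python3 look.py 11 36.5 -48 37 wrist,top
```

```text
t 10.33 tip jig [ 38.3 -48.5] z 36.9 F [ 9.1  5.6 -4.3] w -0.0
world tgt [ 0.48744673 -0.26895218  0.037     ] shift tool mm [-0.5  1.8 -0.1] turn deg [-0.42  0.02  0.09] | shift in aligned axes [-0.5  1.8 -0.1]
```

View pics/wrist11.png

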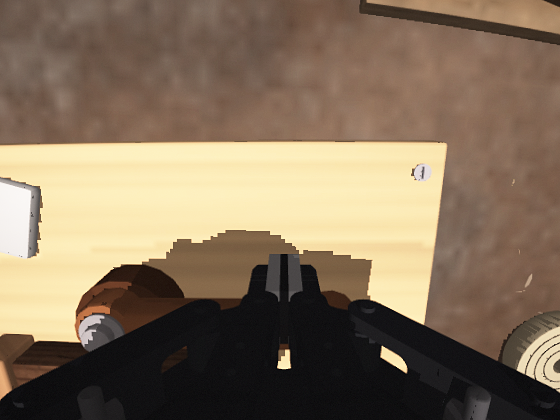

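View pics/top11.png

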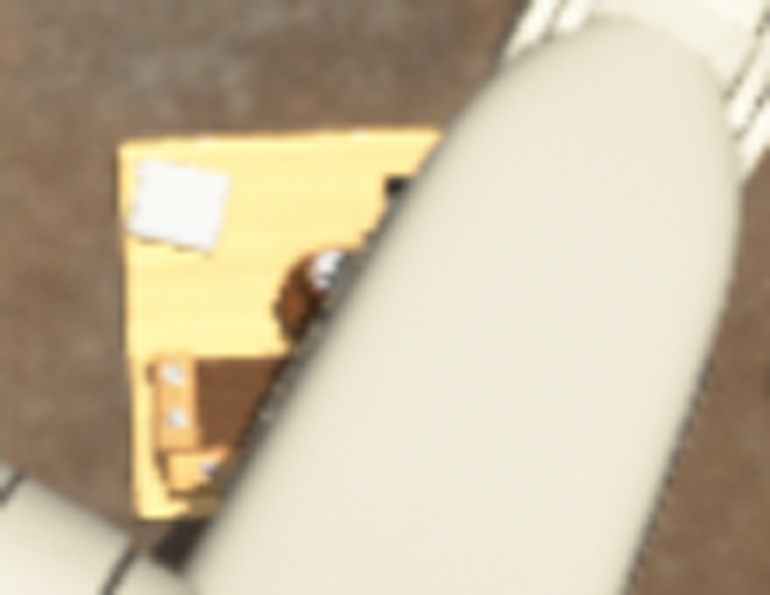

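Request:
{"name": "drive_tool", "arguments": {"steps": [0,0.002,0,0,0,0,1,0,0.001,0,0,0,0,1,0,0,0,0,0,0,1]}}

```text
clock: 10.68
eef_pos: [0.4883, -0.2695, 0.1096]
tool_rot: [0.727, -0.687, 0.004, -0.005]
ft_force: [15.6, 5.9, -9.4]
grip_width: -0.0001
```

Request:
{"name": "drive_tool", "arguments": {"steps": [0,0.002,0,0,0,0,1,0,0.001,0,0,0,0,1,0,0,0,0,0,0,1]}}

```text
clock: 10.93
eef_pos: [0.4877, -0.2695, 0.1098]
tool_rot: [0.727, -0.686, 0.006, -0.007]
ft_force: [21.9, 5.9, -14.2]
grip_width: 0.0005
```

```bash
python3 look.py 12 36.5 -48 37 wrist
```

```text
t 10.93 tip jig [ 38.1 -48.5] z 37.2 F [ 21.9   5.9 -14.2] w 0.0005
world tgt [ 0.48744673 -0.26895218  0.037     ] shift tool mm [-0.5  1.6  0.2] turn deg [-1.05  0.05  0.22] | shift in aligned axes [-0.5  1.6  0.2]
```

Force rises with no further motion, so this should be the pin. I'll back off, lift, and check by picture.

Request:
{"name": "drive_tool", "arguments": {"steps": [0,-0.01,0,0,0,0,1,0,-0.012,0,0,0,0,1,0,0,0,0,0,0,1,0,0,-0.03,0,0,0,1,0,0,-0.03,0,0,0,1,0,0,-0.03,0,0,0,1,0,0,-0.03,0,0,0,1,0,0,-0.03,0,0,0,1]}}

```text
clock: 11.65
eef_pos: [0.5003, -0.2695, 0.2603]
tool_rot: [0.726, -0.688, -0.0, 0.001]
ft_force: [1.0, 0.5, 0.6]
grip_width: 0.0001
```

Request:
{"name": "drive_tool", "arguments": {"steps": [0.035,0.01,0,0,0,0,1,0.035,0.02,0,0,0,0,1,0.035,0.02,0,0,0,0,1,0.035,0.02,0,0,0,0,1,0.035,0.02,0,0,0,0,1,0.03,0.02,0,0,0,0,1,0,0,0,0,0,0,1,0,0,0,0,0,0,1]}}

```text
clock: 12.32
eef_pos: [0.4002, -0.4815, 0.2584]
tool_rot: [0.724, -0.689, -0.001, 0.001]
ft_force: [-0.3, 0.2, 0.2]
grip_width: 0.0
```

```bash
python3 look.py 13 36.5 -48 37 wrist,top
```

```text
t 12.32 tip jig [ -62.2 -255.5] z 185.8 F [-0.3  0.2  0.2] w 0.0
world tgt [ 0.48744673 -0.26895218  0.037     ] shift tool mm [-208.   -98.   148.7] turn deg [ 0.1   0.   -0.28] | shift in aligned axes [-207.5  -98.7  148.8]
```

View pics/wrist13.png

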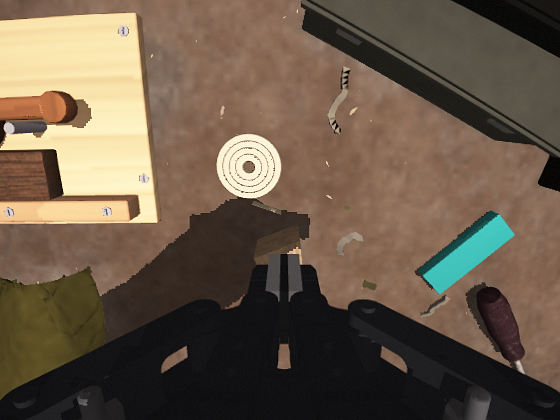

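View pics/top13.png

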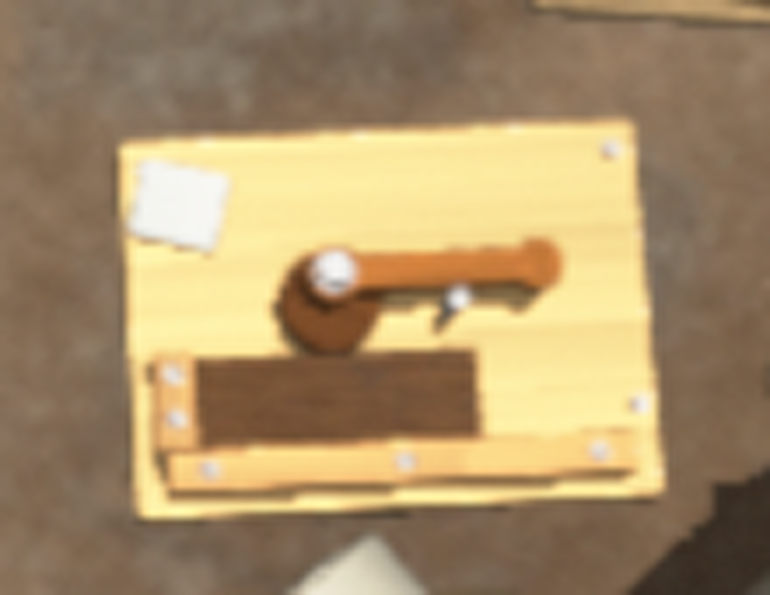

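```bash
python3 - <<'E'
from h import *
z=load('pics/top13.npz')
f=lambda x,y,h: RJ.T@(pix2w(z,(x+.5)/7-.5+270,(y+.5)/7-.5+175,h)[:2]-T)*1000
p=f(333,272,.064);t=f(538,263,.057);print(p,t,'dir deg',np.degrees(np.arctan2(*(t-p)[::-1])))
print('pin',f(459,298,.057))
for q in [(200,361),(476,351),(480,434),(202,446)]: print(f(*q,.037).round(1))
# lever edges at 57mm
for x in (420,450,480):
    col=z['p']
print('pred tip px',(w2pix(z,np.r_[T+RJ@np.array([.0165,-.070]),.057])-[270,175]+.5)*7-.5, 'pin',(w2pix(z,np.r_[T+RJ@np.array([.001,-.030]),.057])-[270,175]+.5)*7-.5)
u,v=459,286
c=z['p'][205:225,310:352,::-1]
cv2.imwrite('pics/c13.png',cv2.resize(c,None,fx=18,fy=18,interpolation=2))
w=load('pics/wrist13.npz')['p'][80:220,0:180,::-1]
cv2.imwrite('pics/cw13.png',cv2.resize(w,None,fx=4,fy=4,interpolation=2))
E
```

```text
[15.89019953 31.92210947] [ 17.12181519 -68.77609323] dir deg -89.2992639477194
pin [  1.60095019 -29.15227491]
[-20.9  97. ]
[-22.  -38.7]
[-62.8 -37.7]
[-62.7  98.2]
pred tip px [[540.60341971 264.14970393]] pin [[460.82787224 299.14624134]]
```

View pics/c13.png

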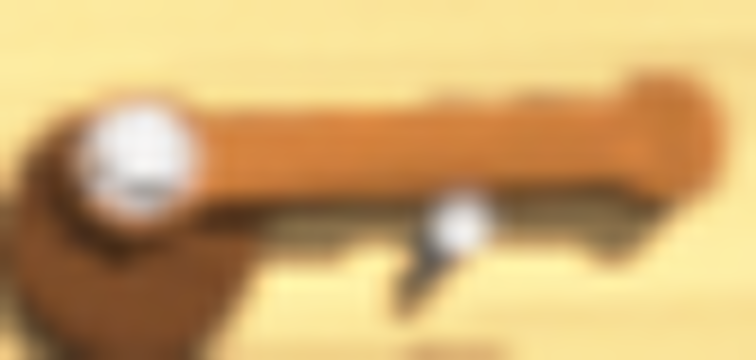

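View pics/cw13.png

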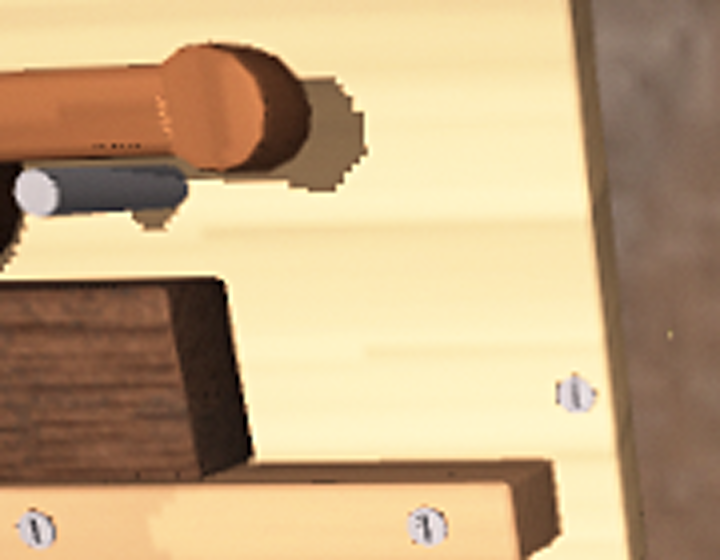

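Request:
{"name": "drive_tool", "arguments": {"steps": [-0.03,-0.004,0,0,0,0,1,-0.03,-0.004,0,0,0,0,1,-0.03,0,0,0,0,0,1,-0.03,0,0,0,0,0,1,-0.03,0,0,0,0,0,1,-0.03,0,0,0,0,0,1,0,0,0,0,0,0,1,0,0,0,0,0,0,1]}}

```text
clock: 13.08
eef_pos: [0.4015, -0.2966, 0.2595]
tool_rot: [0.728, -0.686, 0.0, 0.0]
ft_force: [0.3, 0.2, -0.3]
grip_width: -0.0001
```

Request:
{"name": "drive_tool", "arguments": {"steps": [0,0,0,0,0,0,1,0,0,0,0,0,0,1,0,0,0,0,0,0,1]}}

```text
clock: 13.33
eef_pos: [0.4015, -0.2999, 0.2589]
tool_rot: [0.726, -0.688, 0.0, 0.0]
ft_force: [-0.4, 0.2, -1.0]
grip_width: 0.0001
```

```bash
python3 look.py 14 36.5 -48 37 wrist
```

```text
t 13.33 tip jig [-51.  -74.2] z 186.3 F [-0.4  0.2 -1. ] w 0.0001
world tgt [ 0.48744673 -0.26895218  0.037     ] shift tool mm [-26.3 -87.5 149.3] turn deg [-0.01 -0.03 -0.01] | shift in aligned axes [-26.2 -87.5 149.3]
```

View pics/wrist14.png

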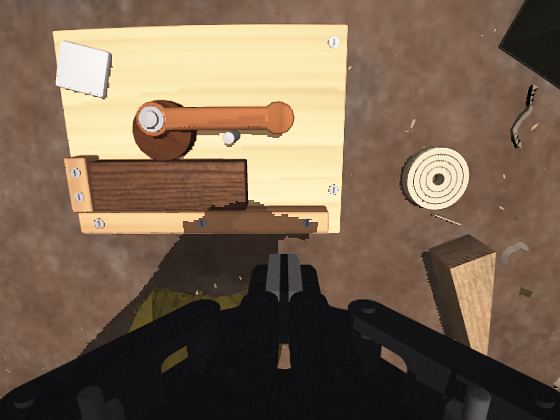

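```bash
python3 - <<'E'
from h import *
z=load('pics/wrist14.npz')
c=z['p'][85:245,60:345,::-1]
g=cv2.resize(z['p'][90:150,125:305,::-1],None,fx=4.4,fy=4.4,interpolation=2)
cv2.imwrite('pics/c14.png',g)
# top face of lever from depth: height map
H,W=z['d'].shape
R=cv2.Rodrigues(z['rvec'])[0]
uv=np.stack(np.meshgrid(np.arange(W),np.arange(H)),-1).reshape(-1,1,2).astype(float)
n=cv2.undistortPoints(uv,z['mtx'],z['D'])[:,0]
P=(np.c_[n,np.ones(len(n))]*z['d'].reshape(-1,1)-z['tvec'])@R
J=np.c_[(P[:,:2]-T)@RJ*1000,P[:,2]*1000]
def sel(xr,yr,zr): return J[(J[:,0]>xr[0])&(J[:,0]<xr[1])&(J[:,1]>yr[0])&(J[:,1]<yr[1])&(J[:,2]>zr[0])&(J[:,2]<zr[1])]
L=sel((-5,45),(-50,8),(54,62)); F=sel((-95,-55),(-105,60),(39,45))
def edges(A,b):
    o=[]
    for y in np.arange(A[:,1].min()+2,A[:,1].max()-2,b):
        s=A[(A[:,1]>=y)&(A[:,1]<y+b)]
        if len(s)>5:o.append((y+b/2,s[:,0].min(),s[:,0].max()))
    return np.array(o)
# exclude pin
L=L[L[:,0]>6]
e=edges(L,4);print(e.round(1)); 
print('lever edge slopes deg',[np.degrees(np.polyfit(e[:,0],e[:,i],1)[0]).round(2) for i in(1,2)])
e=edges(F,6); print('fence inner slope',np.degrees(np.polyfit(e[:,0],e[:,2],1)[0]),e[:,2].mean())
O=sel((-66,-10),(-45,110),(34,39)); e=edges(O,6); print('offcut +x edge',np.degrees(np.polyfit(e[:,0],e[:,2],1)[0]),e[:,2].mean(),'y',np.percentile(O[:,1],[.5,99.5]))
E
```

```text
[[-46.   11.   27.1]
 [-42.   11.   27.2]
 [-38.   11.   27.2]
 [-34.    6.4  27.2]
 [-30.    6.4  27.2]
 [-26.    6.4  27.3]
 [-22.   10.3  27.3]
 [-18.   10.3  27.3]
 [-14.   10.4  27.3]
 [-10.    9.6  27.4]
 [ -6.    9.6  27.4]
 [ -2.    9.7  27.5]
 [  2.    9.8  27.5]
 [  6.    9.7  27.6]]
lever edge slopes deg [np.float64(0.24), np.float64(0.46)]
fence inner slope -0.21858725377743646 -62.44203519111447
offcut +x edge 0.5693198926989705 -15.42198005900335 y [-39.26916788 100.89506601]
```

View pics/c14.png

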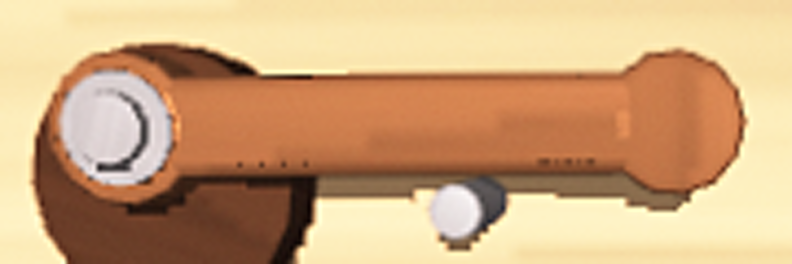

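```bash
python3 look.py 15 0 0 0 top; python3 - <<'E'
from h import *
z=load('pics/top13.npz')
cv2.imwrite('pics/c15.png',cv2.resize(z['p'][222:248,290:365,::-1],None,fx=10.5,fy=10.5,interpolation=2))
f=lambda x,y,h: RJ.T@(pix2w(z,x,y,h)[:2]-T)*1000
# colour profile across columns: reddish-dark offcut/fence transition
for u in range(300,338,6):
    col=z['p'][224:246,u].astype(int).sum(1)
    print(u,col.tolist())
E
```

```text
t 13.38 tip jig [-51.2 -74.3] z 186.2 F [-0.4 -0.3  0.2] w 0.0004
world tgt [ 0.4484 -0.223   0.    ] shift tool mm [-74.4 -51.1 186.2] turn deg [ 0.   -0.01 -0.03] | shift in aligned axes [-74.3 -51.2 186.2]
300 [653, 617, 392, 278, 265, 254, 257, 270, 264, 257, 260, 264, 257, 266, 311, 470, 620, 660, 640, 594, 542, 330]
306 [652, 611, 336, 259, 256, 256, 250, 254, 255, 253, 239, 254, 250, 273, 416, 616, 611, 601, 586, 571, 520, 343]
312 [263, 297, 263, 252, 250, 260, 262, 255, 250, 261, 254, 256, 253, 250, 393, 601, 609, 600, 586, 544, 368, 406]
318 [223, 207, 258, 257, 260, 264, 258, 261, 255, 262, 263, 259, 256, 272, 418, 593, 604, 596, 586, 545, 324, 460]
324 [595, 380, 275, 251, 256, 264, 260, 267, 256, 255, 251, 252, 263, 325, 511, 594, 596, 594, 582, 534, 332, 445]
330 [591, 325, 268, 263, 277, 269, 263, 255, 261, 261, 264, 261, 268, 383, 574, 590, 585, 579, 547, 415, 456, 647]
336 [525, 316, 276, 257, 277, 261, 251, 271, 261, 254, 267, 264, 275, 392, 572, 592, 599, 587, 542, 329, 450, 639]
```

View pics/c15.png

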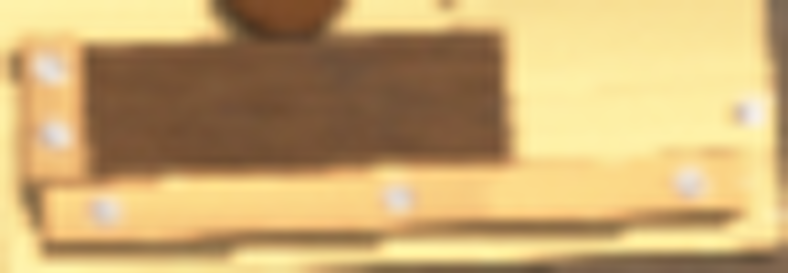

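The offcut is flush with the fence and the end stop, the cam touches it, and the robot is clear, so I'm handing in.

```bash
python3 -c "
from workcell import job_done
print(job_done())"
```

```text
the job is handed in; nothing more can be done
None
```

The offcut is clamped in the jig, and I handed the job in at about 13.4 s of the 48 s allowed; no verdict came back. With the fingers shut, I pushed the offcut along the fence until it met the end stop (about 9 N). I then swept the lever clockwise until it stopped moving, with the force rising to about 27 N, and moved the arm clear.

What the last checks showed:
- **Offcut:** it sits flush along the fence with its end on the end stop (measured y from about -39 to 101 mm, wanted -40 to 100). The cam touches it.
- **Lever angle:** three readings put it within about 0.7° of the locked direction. The overhead camera gave 0.7° short, while the wrist camera gave 0.2° and 0.5° past.
- **Stop pin:** a gap of about 1.5–2 mm to the pin is visible. The given dimensions put about 1.5 mm there when locked, so I took the firm stop as the locked position and did not press again.
- **Disagreement:** wrist-camera depth put the offcut about 0.8° off parallel to the fence. The overhead picture shows them parallel, and I trusted that one.
- **Other things:** the chalk looks unmoved in the pictures. I did not aim at or knowingly touch anything else, but I did not check each item separately.

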